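Put the repair tools back in the bench caddy

TASK

The phone repair is done: pick the four hand tools (precision screwdriver, tweezers, spudger and brush) off the mat and lay each one down flat, lengthways, inside the caddy bin that already holds another of its kind, without dropping it. The pen and the pencil are not tools: leave them where they lie on the mat.

Things in the scene. Friction and masses are not known exactly. Their poses are not given: they have to be found in the camera images.
- driver: Precision screwdriver, 138 mm long: six-sided aluminium handle 74 mm long, 11 mm thick, with dark grip rings and a small swivel cap at the -x end; thin steel blade, 3.4 x 51 mm, to +x. Loose on the 3 mm thick work mat. Origin: half length, middle line, 5.5 mm above its underside; x along it. Grip at the origin across y (handle, 11 mm).
- tweezers: Steel tweezers, 130 mm long, stiff, lying on their side: 12.6 mm wide in the middle, 9 mm high, points at +x, joined at -x. Loose on the 3 mm thick work mat. Origin: half length, middle line, 4.5 mm above its underside; x along it. Grip at the origin across y (12.6 mm).
- spudger: Spudger: black nylon prying stick, 136 mm long, 10 mm wide, 8 mm high, with a flat 14 mm wide wedge at +x and a narrow pick at -x. Loose on the 3 mm thick work mat. Origin: half length, middle line, 4 mm above its underside; x along it. Grip at the origin across y (10 mm).
- brush: Cleaning brush like a toothbrush on its side, 138 mm long: wooden handle 7 mm wide, 11 mm high; dark bristle tufts 13 mm long on the last 40 mm at +x, pointing to its -y. Loose on the 3 mm thick work mat. Origin: half length, middle line, 5.5 mm above its underside; x along it. Grip at the origin across y (7 mm).
- driver_bin: Open grey-blue bin that already holds a screwdriver of the same kind, lying lengthways 29 mm to the bin's +y side (the -y side is free). Fixed in a low black tote, one of four equal bins in a row in any order. Outside 165 (x) x 81 (y) x 24 mm high, inside 160 x 76 mm; walls and floor 2.5 mm. Origin: centre of underside, 4 mm above the table; x along the bin, roughly away from the robot.
- tweezers_bin: Open grey-blue bin that already holds a pair of tweezers of the same kind, lying lengthways 29 mm to the bin's +y side (the -y side is free). Fixed in a low black tote, one of four equal bins in a row in any order. Outside 165 (x) x 81 (y) x 24 mm high, inside 160 x 76 mm; walls and floor 2.5 mm. Origin: centre of underside, 4 mm above the table; x along the bin, roughly away from the robot.
- spudger_bin: Open grey-blue bin that already holds a black spudger of the same kind, lying lengthways 29 mm to the bin's +y side (the -y side is free). Fixed in a low black tote, one of four equal bins in a row in any order. Outside 165 (x) x 81 (y) x 24 mm high, inside 160 x 76 mm; walls and floor 2.5 mm. Origin: centre of underside, 4 mm above the table; x along the bin, roughly away from the robot.
- brush_bin: Open grey-blue bin that already holds a wooden brush of the same kind, lying lengthways 29 mm to the bin's +y side (the -y side is free). Fixed in a low black tote, one of four equal bins in a row in any order. Outside 165 (x) x 81 (y) x 24 mm high, inside 160 x 76 mm; walls and floor 2.5 mm. Origin: centre of underside, 4 mm above the table; x along the bin, roughly away from the robot.
- pen: Metal ballpoint pen, like the screwdriver at a glance but no tool: round aluminium barrel 10 mm thick, 138 mm long, pocket clip near -x, short dark conical nib at +x, no thin blade. Loose on the 3 mm thick work mat. Origin: half length, middle line, 4.75 mm above its underside; x along it.
- pencil: Black six-sided pencil, like the spudger at a glance but no tool: 8 mm thick, 133 mm long, pale sharpened wooden cone at +x, no wedge. Loose on the 3 mm thick work mat. Origin: half length, middle line, 3.9 mm above its underside; x along it.
There are look-alikes about, which are no part of the job. Leave any purple look-alike of the spudger_bin alone.

How it is judged:
By the outcome, as a careful person would: the job done as asked, in the order asked, and still so for the second after the job is handed in, with the robot touching nothing.
It also fails if it takes over 112 s, if anything falls off the work surface, if the arm or the gripper's body presses on something with over 40 N, if the wrist force passes 120 N, or if a joint passes its speed limit or range.

ROBOT

A 6-joint arm with a two-finger parallel gripper is mounted at the origin on the work surface. World frame = base frame: x ahead of the robot, y to its left, z up, the work surface at z = 0. Lengths are in mm, angles in rad, forces in N, time in s.
With the tool pointing down it reaches from about 350 to 975 mm from the base axis. Payload 7.1 kg.
Tool frame: the origin (TCP) lies on the front face of the gripper's body, between the roots of the fingers; the fingertips stand 80 mm ahead of it and the grasp point (between the pads) lies 61 mm ahead of it (env.tips_ahead is the distance from the TCP to the fingertips, in mm); z points along the fingers, y is the direction in which the jaws open and shut (so a half turn about z gives the same grasp; the last joint's range is limited). The gripper opens to 88 mm and grips with 3 to 60 N. Pads are 20 mm wide; open, the fingers measure 115 mm over their backs; the gripper's body (75 mm by 178 mm) begins 61 mm behind the grasp point.
Start: joints at [1.272, 0.423, 1.63, -0, 1.089, -0.019], TCP at [172.571, 600.687, 302.675] pointing down, gripper open.
Joint ranges: [-3, 3], [-0.9, 2.11], [0.09, 2.58], [-1.31, 4.45], [0.11, 2.69], [-2.54, 2.54]. Speed limits (rad/s): [2.39, 2.39, 3.01, 3.14, 3.14, 3.14].

INTERFACE

Orientations are given as a unit quaternion [x, y, z, w].
In Python, from station import env, set_gripper, viewer, workorder gives the robot as it stands. Calls block until the motion is done:
- env.reach(position, orientation): joint-space move of the TCP to a pose.
- env.move_l(position, rot=None, rate=150, f_stop=None): straight line of the TCP; rot=None keeps the orientation; rate is the mean speed in mm/s. With f_stop (N) it stops when the force on the tool has changed by that much, and returns True; else False.
- env.move_joints(angles): joint-space move.
- set_gripper(opening): finger opening in mm; the grip force is fixed at half the most; returns when the fingers have stopped.
- env.hold(seconds).
- env.ik(position, orientation): joint angles nearest the present ones, or None.
- env.read_state(): the state.
- viewer.camera(name): name is "scene" or "top" or "wrist"; returns the picture (400x640x3 uint8, blue, green, red); there is no depth.
- viewer.camera_params(name): a dict with "fx", "fy", "cx", "cy" (pixels), "dist" ([k1, k2, p1, p2, k3] as OpenCV has them; the pictures are not rectified), "pose" (4x4, takes a point from camera to world coordinates); the wrist camera has in their place "tool_from_camera" (4x4, takes a point from camera to tool coordinates, whose origin is the TCP and whose axes are the flange's). Camera axes: x right, y up, looking along -z (the intrinsics and any distortion apply to the point x, -y, -z); pixel columns grow to the right and rows downward; lengths in mm; the calibration is good to about 2 mm. A picture is of the moment at which its call begins: read the wrist's pose just before it. camera_params takes no time and is no camera call.
A pose or a line that the arm cannot do raises env.IKError and nothing moves.
- workorder.sign_off(): hands the job in, once; it reports no verdict.
The state is a dict: "time_s": time; "qpos": joint angles; "dq": joint speeds; "tau": joint torques, N m; "tool_pos": TCP position; "orientation": TCP orientation; "force": force on the tool from outside, world axes, zero at the start; "wrist_torque": the same for the moment, N m; "width": finger opening in mm.
Only numpy, scipy, OpenCV 4.12 (cv2) and the standard library are available. Lean on these libraries where they do the work, as an engineer would, in place of code of your own. Each camera call takes 0.05 s, during which the arm holds its last target. There are 200 camera calls.

## Working session

There is one attempt and no reset: what is moved stays moved. The work goes in short steps, each a Python script; the robot and the scene stay as the last script left them, time stands still between calls to the robot, and variables do not carry over. Pictures are saved under pics/ and viewed, about 12 in all and at most 16, crops included, and the job is handed in when it is done.

```bash
mkdir -p pics; ls; python3 - <<'E'
from station import env,viewer
import cv2
for n in("top","scene"):
    im=viewer.camera(n); cv2.imwrite(f"pics/{n}0.png",im)
    p=viewer.camera_params(n); print(n,{k:(v.tolist() if hasattr(v,'tolist') else v) for k,v in p.items()})
print(viewer.camera_params("wrist")); s=env.read_state(); print(s["time_s"],s["tool_pos"],s["orientation"])
E
```

```text
pics
top {'fx': 475.16508117015684, 'fy': 475.16508117015684, 'cx': 316.9777503367051, 'cy': 192.44565783167903, 'dist': [0.03283603698292549, 0.0, 0.0, 0.0, 0.0], 'pose': [[0.022964784354029, 0.9933947604198023, -0.11242539148278236, 336.9390132129724], [-0.9994627760205149, 0.025443133940616487, 0.020659290516529285, 51.17989899198203], [0.02338328524693339, 0.11189055771495544, 0.9934453810176466, 1061.5704694242484], [0.0, 0.0, 0.0, 1.0]]}
scene {'fx': 380.96736242280156, 'fy': 380.96736242280156, 'cx': 319.3234884437191, 'cy': 200.67995486097965, 'dist': [-0.006998665848746776, 0.0, 0.0, 0.0, 0.0], 'pose': [[0.002894909863466633, -0.6370951350473854, 0.770779740519843, 1232.2541946470901], [0.9998785328364126, 0.013648459520817275, 0.007525896997130393, 63.550091305636464], [-0.015314668451690654, 0.7706643292975629, 0.6370572599684836, 656.1348988674475], [0.0, 0.0, 0.0, 1.0]]}
{'fx': 353.3115263130753, 'fy': 353.3115263130753, 'cx': 319.95899381699235, 'cy': 197.03443837069773, 'dist': array([-0.02844272,  0.        ,  0.        ,  0.        ,  0.        ]), 'tool_from_camera': array([[ 1.63585743e-03,  9.65048863e-01,  2.62064909e-01,
         6.98855825e+01],
       [ 9.99998565e-01, -1.46330258e-03, -8.53592319e-04,
        -9.20754548e-01],
       [-4.40278040e-04,  2.62065929e-01, -9.65049872e-01,
        -8.33959958e+01],
       [ 0.00000000e+00,  0.00000000e+00,  0.00000000e+00,
         1.00000000e+00]])}
0.1 [172.47386976 600.32020408 301.97986882] [ 1.39460045e-01  9.90227450e-01 -6.92995461e-04 -1.12626308e-04]
```

View pics/top0.png

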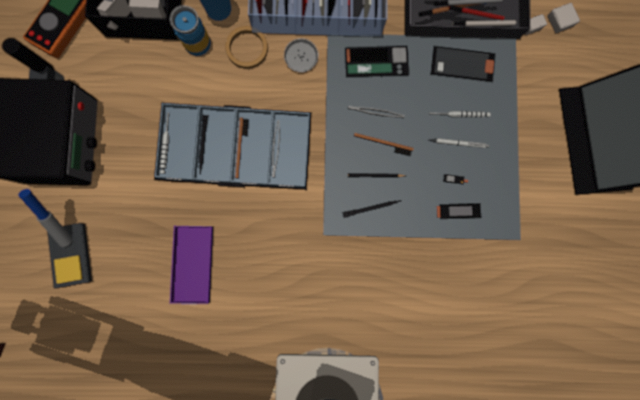

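The top view shows the tote with four bins on the left, ordered driver, spudger, brush, tweezers from left to right. The mat is on the right with the six long items, and the purple decoy is below. I'll enlarge both areas.

```bash
python3 - <<'E'
import cv2
im=cv2.imread("pics/top0.png")
cv2.imwrite("pics/mat.png",cv2.resize(im[95:225,335:500],None,fx=4.6,fy=4.6,interpolation=cv2.INTER_CUBIC))
cv2.imwrite("pics/bins.png",cv2.resize(im[95:195,150:320],None,fx=4.6,fy=4.6,interpolation=cv2.INTER_CUBIC))
E
```

```text
(no output)
```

View pics/mat.png

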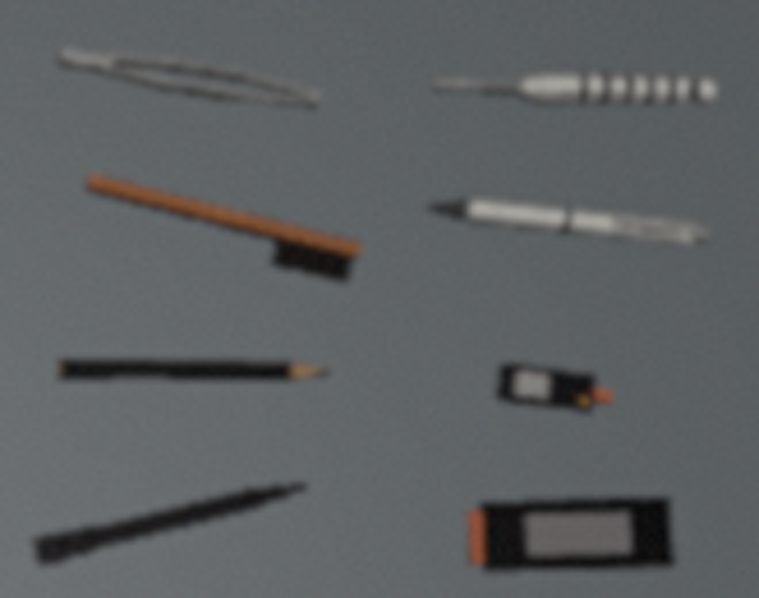

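View pics/bins.png

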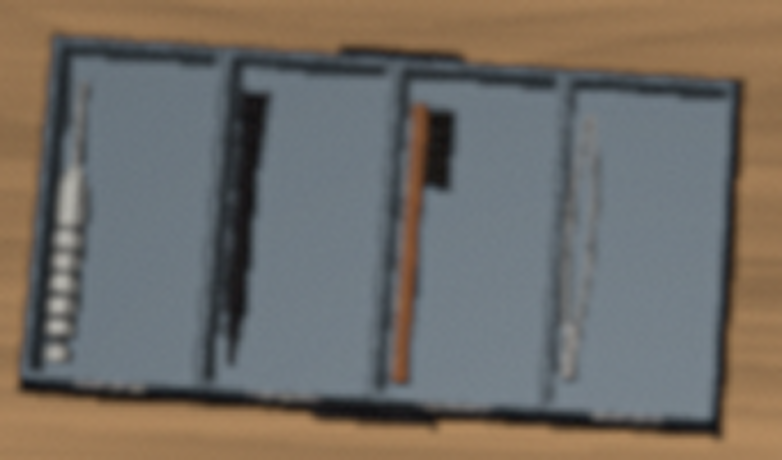

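The four tools are clear on the mat:
- **Tweezers:** top left.
- **Driver:** top right, with the thin blade.
- **Brush:** second on the left.
- **Spudger:** bottom left, with the wedge at its left end.

The pen (second on the right) and the pencil (third on the left) stay where they are. Bins from left to right are driver, spudger, brush and tweezers. Next I'll compute positions and take close wrist looks at both areas.

```bash
cat > h.py <<'E'
import numpy as np,cv2
from scipy.spatial.transform import Rotation as R
from station import env,set_gripper,viewer,workorder
def ray(p,pose,px,z):
    K=np.array([[p["fx"],0,p["cx"]],[0,p["fy"],p["cy"]],[0,0,1.]])
    u=cv2.undistortPoints(np.array(px,float).reshape(-1,1,2),K,np.array(p["dist"]))[:,0]
    pose=np.array(pose); d=np.c_[u[:,0],-u[:,1],-np.ones(len(u))]@pose[:3,:3].T; o=pose[:3,3]
    return o+d*((z-o[2])/d[:,2])[:,None]
def toolpose(s):
    T=np.eye(4);T[:3,:3]=R.from_quat(s["orientation"]).as_matrix();T[:3,3]=s["tool_pos"];return T
def look(name):
    s=env.read_state();im=viewer.camera("wrist");p=viewer.camera_params("wrist")
    cv2.imwrite(f"pics/{name}.png",im);T=toolpose(s)@p["tool_from_camera"];np.save(f"pics/{name}.npy",T)
    return im
def wpix(name,px,z): return ray(viewer.camera_params("wrist"),np.load(f"pics/{name}.npy"),px,z)
def q(t): return [np.cos(t/2),np.sin(t/2),0,0]   # tool x axis at world yaw t, pointing down
E
python3 - <<'E'
from h import *
np.set_printoptions(precision=1,suppress=True)
p=viewer.camera_params("top")
M=lambda l,z:ray(p,p["pose"],[(335+a/4.6,95+b/4.6) for a,b in l],z)
B=lambda l,z:ray(p,p["pose"],[(150+a/4.6,95+b/4.6) for a,b in l],z)
for n,l in dict(driver=[(717,91),(433,84)],tweez=[(62,57),(320,99)],brush=[(88,182),(360,248)],spud=[(305,486),(38,550)],pen=[(705,236),(430,208)]).items():
    w=M(l,8);print(n,w.mean(0),np.linalg.norm(w[1]-w[0]),np.degrees(np.arctan2(*(w[1]-w[0])[1::-1])))
print("tote corners",B([(55,35),(740,80),(720,430),(22,388)],28))
for P in ([560,-120,250],[560,280,250]):
    for t in (0,np.pi,np.pi/2): print(P,t,env.ik(P,q(t)))
E
```

```text
driver [ 644.5 -292.9    8. ] 140.99244961060793 90.06251945722454
tweez [ 644.2 -102.2    8. ] 129.46416039611356 -97.8505788379503
brush [ 575.5 -119.1    8. ] 137.58586506786537 -102.34749626984348
spud [425.4 -94.9   8. ] 133.776517218647 104.87635841156869
pen [ 576.5 -288.6    8. ] 135.9554385484235 85.56626845534208
tote corners [[644.8 376.8  28. ]
 [633.1  47.4  28. ]
 [462.1  52.8  28. ]
 [473.5 382.4  28. ]]
[560, -120, 250] 0 [-0.2  0.4  1.8 -0.   0.9  1.3]
[560, -120, 250] 3.141592653589793 [-0.2  0.4  1.8 -0.   0.9 -1.8]
[560, -120, 250] 1.5707963267948966 [-0.2  0.4  1.8 -0.   0.9 -0.2]
[560, 280, 250] 0 [ 0.4  0.5  1.7 -0.   1.   2. ]
[560, 280, 250] 3.141592653589793 [ 0.4  0.5  1.7 -0.   1.  -1.1]
[560, 280, 250] 1.5707963267948966 [ 0.4  0.5  1.7 -0.   1.   0.4]
```

Lengths match the specs (141/129/138/134 mm), and the tote's yaw is about -2°. Now the wrist looks over the mat and the bins.

```bash
python3 - <<'E'
from h import *
env.reach([550,215,280],q(np.pi/2)); im=look("wb")
env.reach([540,-185,280],q(0.0)); im2=look("wm")
print(env.read_state()["time_s"])
E
python3 - <<'E'
import cv2
for n in("wb","wm"):
    im=cv2.imread(f"pics/{n}.png"); cv2.imwrite(f"pics/{n}_v.png",cv2.resize(im,(800,500)))
E
```

```text
3.6333
```

View pics/wb_v.png

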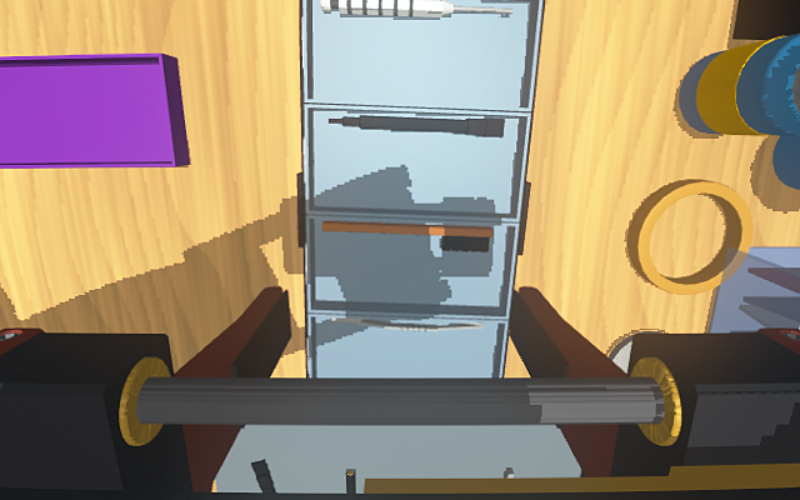

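View pics/wm_v.png

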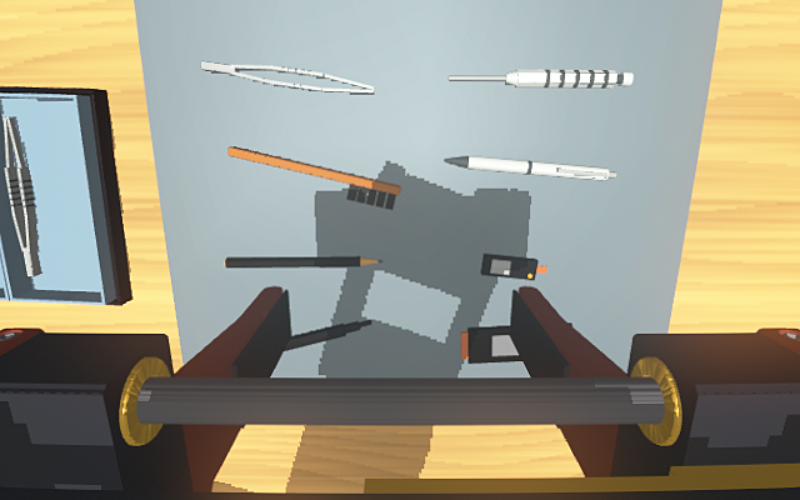

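The wrist views agree with the top view: tweezers (203,66)-(373,92), driver (633,78)-(449,78), brush (229,151)-(399,188). In the bin view, the walls between bins are at rows of about 106, 215 and 315. I'll compute and compare.

```bash
python3 - <<'E'
from h import *
np.set_printoptions(precision=1,suppress=True)
for n,l in dict(driver=[(633,78),(449,78)],tweez=[(203,66),(373,92)],brush=[(229,151),(399,188)],pen=[(615,176),(445,160)]).items():
    w=wpix("wm",np.array(l)/1.25,8);print(n,w.mean(0),np.linalg.norm(w[1]-w[0]),np.degrees(np.arctan2(*(w[1]-w[0])[1::-1])))
for l in ([(303,104),(533,110)],[(305,213),(525,217)],[(308,315),(511,318)]): print(wpix("wb",np.array(l)/1.25,28))
C=np.array([553.4,214.9]);u=np.radians(-2);x=np.array([np.cos(u),np.sin(u)]);y=np.array([-x[1],x[0]])
for k in(1.5,.5,-.5,-1.5): print(C+81*k*y)
E
```

```text
driver [ 650.  -292.7    8. ] 140.88714177668504 90.58012783643201
tweez [ 648.4 -100.1    8. ] 130.1936328204214 -98.39026517358955
brush [ 580.  -117.2    8. ] 137.82729284782693 -102.178787531535
pen [ 581.9 -289.7    8. ] 137.91692101975 85.10358418354909
[[480.5 302.1  28. ]
 [648.1 298.5  28. ]]
[[477.9 221.6  28. ]
 [648.1 219.   28. ]]
[[475.8 136.4  28. ]
 [643.1 134.1  28. ]]
[557.6 336.3]
[554.8 255.4]
[552.  174.4]
[549.2  93.5]
```

The wrist and top cameras differ by about 5 mm on the mat and 8 mm at the bins in x. Two opposite wrist views of the bins will average out any tool-frame error.

```bash
python3 - <<'E'
from h import *
env.reach([520,215,280],q(0.0)); env.hold(.3); a=look("b0")
env.reach([600,215,280],q(np.pi)); env.hold(.3); b=look("b1")
for n,im in(("b0",a),("b1",b)): cv2.imwrite(f"pics/{n}_v.png",cv2.resize(im[:310,:],None,fx=1.25,fy=1.25,interpolation=cv2.INTER_CUBIC))
print(env.read_state()["time_s"],env.read_state()["tool_pos"],env.read_state()["orientation"])
E
```

```text
8.5 [599.98201733 215.00195952 279.97594565] [ 5.20682063e-05  9.99999999e-01  8.53356060e-06 -1.45581253e-05]
```

View pics/b0_v.png

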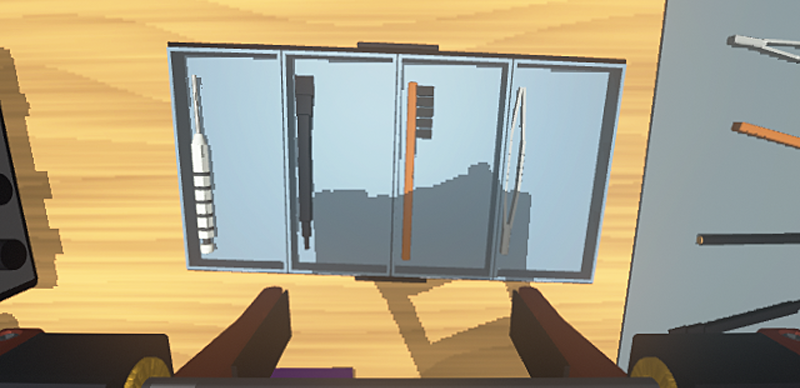

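View pics/b1_v.png

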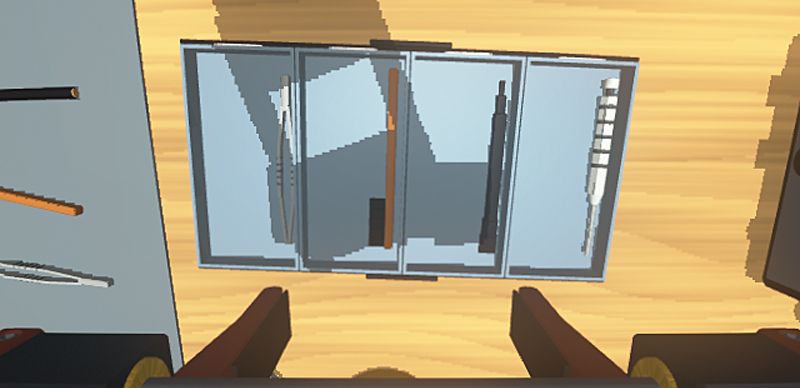

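Both views show all four bins clearly. I read the rim corners at about (170,49),(626,63),(593,281),(188,269) and (182,46),(637,61),(605,281),(200,268).

```bash
python3 - <<'E'
from h import *
np.set_printoptions(precision=1,suppress=True)
for n,l in dict(b0=[(170,49),(626,63),(593,281),(188,269)],b1=[(605,281),(200,268),(182,46),(637,61)]).items():
    w=wpix(n,np.array(l)/1.25,28);d=(w[1]+w[2]-w[0]-w[3])/2
    print(n,w[:,:2].tolist(),w.mean(0),np.linalg.norm(d),np.degrees(np.arctan2(d[0],-d[1])))
E
```

```text
b0 [[647.3385585291592, 376.51308441057324], [638.1097172925985, 51.33059165048479], [473.2315915093667, 56.96529800955955], [483.2152753886044, 383.2020215061404]] [560.5 217.   28. ] 325.8512376951246 -1.6893538960312884
b1 [[649.7875739069427, 379.9597677750943], [639.2142732590313, 53.52132820539376], [474.03245336056966, 59.20992579053143], [483.3437135415162, 383.2571938788591]] [561.6 219.   28. ] 325.3947800851768 -1.750917390873762
```

The opposite wrist views agree to 1-2 mm: tote centre (561,218), yaw -1.72°. So I trust the wrist camera and shift the top-only spudger reading by its offset. Driver first.

```bash
cat >> h.py <<'E'
U=np.radians(-1.72);X=np.array([np.cos(U),np.sin(U)]);Y=np.array([-X[1],X[0]]);C=np.array([561,218.])
K=dict(driver=1.5,spudger=.5,brush=-.5,tweezers=-1.5)
ITEM=dict(driver=((650,-292.7),90.6,-1.72,11),tweezers=((648.4,-100.1),81.6,178.28,12.6),
          brush=((580,-117.2),77.8,178.28,7),spudger=((430.5,-93),104.9,-1.72,10))
def pick(n):
    xy,t,_,w=ITEM[n];Q=q(np.radians(t));set_gripper(w+22)
    env.reach([*xy,190],Q);env.move_l([*xy,100],rate=200)
    print("pick hit",env.move_l([*xy,84.5],rate=50,f_stop=15))
    set_gripper(0);env.hold(.2);s=env.read_state();print(n,"width",s["width"],"z",s["tool_pos"][2])
    env.move_l([*xy,190],rate=150);s=env.read_state();print("lifted width",s["width"],"t",s["time_s"])
def place(n):
    _,_,t,w=ITEM[n];xy=C+81.4*K[n]*Y-9*Y;Q=q(np.radians(t))
    env.reach([*xy,190],Q);env.hold(.2);print("carry width",env.read_state()["width"])
    env.move_l([*xy,105],rate=150)
    print("place hit",env.move_l([*xy,88.2],rate=30,f_stop=8),env.read_state()["tool_pos"])
    set_gripper(w+8);env.hold(.2);env.move_l([*xy,110],rate=60);env.move_l([*xy,200],rate=250)
    print(n,"xy",xy,"t",env.read_state()["time_s"])
E
python3 - <<'E'
from h import *
pick("driver")
env.reach([*(C+81.4*1.5*Y-9*Y),190],q(np.radians(-1.72)))
cv2.imwrite("pics/s1.png",cv2.resize(viewer.camera("scene"),(800,500)))
E
```

```text
pick hit False
driver width 10.737115051018455 z 84.68100594972948
lifted width 10.680655440584772 t 13.925
```

View pics/s1.png

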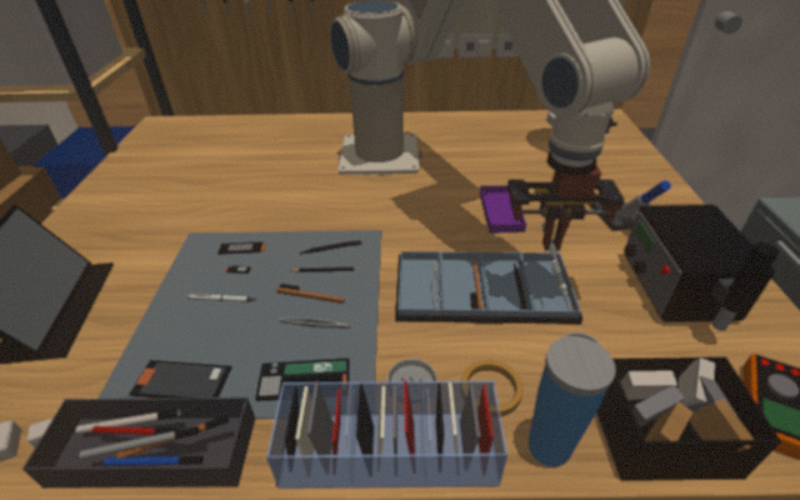

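The scene view shows the driver held over the right-hand (driver) bin with clearance from the soldering station, and it's gone from the mat. I'll place it and check.

```bash
python3 - <<'E'
from h import *
place("driver")
env.reach([520,215,280],q(0.0)); cv2.imwrite("pics/c1.png",cv2.resize(look("c1")[:310,:520],None,fx=1.5,fy=1.5)); print(env.read_state()["time_s"])
E
```

```text
carry width 10.673381114464693
place hit True [564.17811428 330.90327363  88.16391332]
driver xy [564.39471397 331.04904209] t 19.575
20.2667
```

View pics/c1.png

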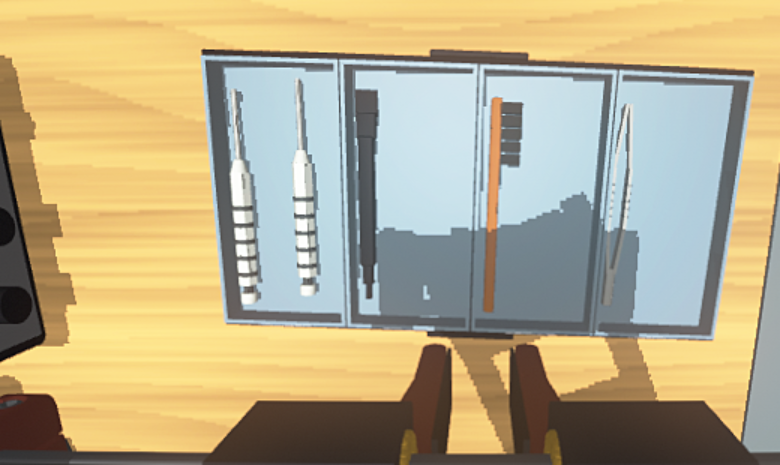

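The driver lies flat in its bin beside its mate, at (303,80)-(308,295). Next are the tweezers and the brush, then a look at the spudger.

```bash
python3 - <<'E'
from h import *
for n in("tweezers","brush"):
    pick(n)
    if env.read_state()["width"]<4: raise SystemExit("missed")
    place(n)
env.reach([330+20,-93,280],q(0.0)) if env.ik([350,-93,280],q(0.0)) is not None else print("noik")
cv2.imwrite("pics/sp.png",cv2.resize(look("sp"),(800,500)))
cv2.imwrite("pics/t2.png",viewer.camera("top"))
E
```

```text
pick hit False
tweezers width 12.520729535619669 z 84.68157459377741
lifted width 12.311352517057559 t 25.0417
carry width 12.10362532003312
place hit True [556.82491735  86.93849224  88.13044013]
tweezers xy [557.06501325  86.95906792] t 29.3833
pick hit False
brush width 6.378274146932383 z 84.65023453450503
lifted width 6.802306750822603 t 33.6167
carry width 6.881812881967471
place hit True [559.3005114  168.27894135  88.14888504]
brush xy [559.50824682 168.32239265] t 37.8667
```

View pics/sp.png

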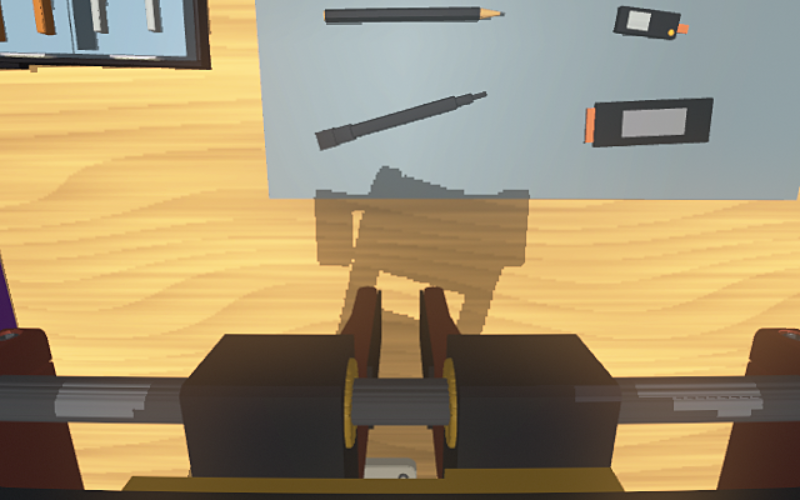

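The spudger spans wedge (319,141) to pick (487,94), and the pencil above it is undisturbed. I'll compute the spudger's position, pick it and place it.

```bash
python3 - <<'E'
from h import *
w=wpix("sp",np.array([(487,94),(319,141)])/1.25,8);d=w[1]-w[0];m=w.mean(0);t=np.degrees(np.arctan2(d[1],d[0]))
print(m,np.linalg.norm(d),t)
assert abs(np.linalg.norm(d)-136)<5 and np.hypot(*(m[:2]-[430.5,-93]))<9
ITEM["spudger"]=((m[0],m[1]),t,-1.72,10)
pick("spudger")
if env.read_state()["width"]<4: raise SystemExit("missed")
place("spudger")
env.reach([520,215,280],q(0.0)); env.hold(.3); cv2.imwrite("pics/c2.png",cv2.resize(look("c2")[:310,:560],None,fx=1.4,fy=1.4))
cv2.imwrite("pics/t3.png",cv2.resize(viewer.camera("top")[90:240,150:530],None,fx=2.1,fy=2.1)); print(env.read_state()["time_s"])
E
```

```text
[429.77994451 -95.57054806   8.        ] 134.78456450839371 105.25523059073211
pick hit False
spudger width 9.491540323510836 z 84.58837620409251
lifted width 9.472196397398267 t 44.8
carry width 9.712980083526883
place hit True [561.70108738 249.59792727  88.13042444]
spudger xy [561.9514804  249.68571737] t 50.0417
50.9167
```

View pics/c2.png

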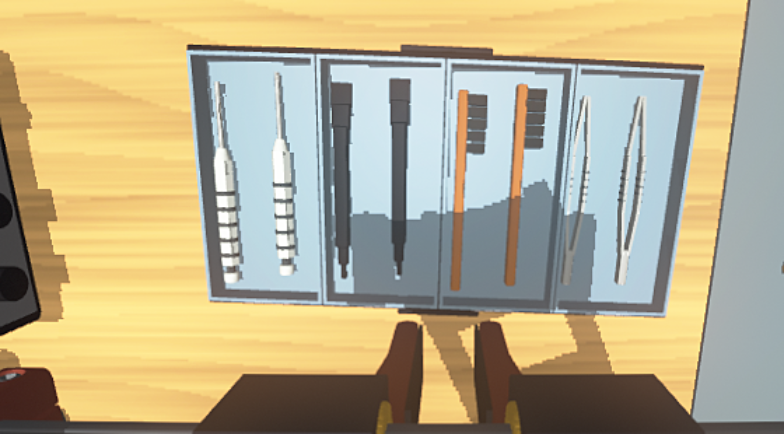

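View pics/t3.png

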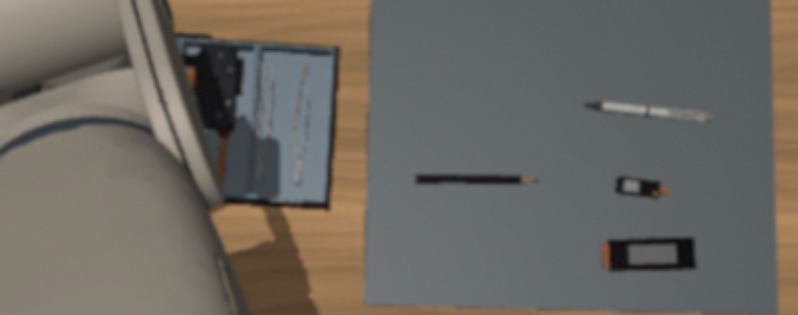

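All four tools lie flat and lengthways beside their own kind, clear of the walls. The pen and pencil are still in place on the mat, and the gripper is well above everything.

```bash
python3 -c "
from station import workorder,env
print(workorder.sign_off(),env.read_state()['time_s'])"
```

```text
the job is handed in; nothing more can be done
the job is handed in; nothing more can be done
```

The driver, tweezers, brush and spudger are each in the bin holding their own kind, and I handed the job in at about 51 s on the robot's clock. The sign-off gives no verdict.

- **Final wrist picture:** all four tools lie flat and lengthways beside their mates, clear of the bin walls.
- **Final top picture:** the pen and pencil are still on the mat where they were. That picture doesn't show the purple look-alike, but the arm never worked near it.
- **Grip:** the finger width stayed close to each tool's size through every lift and carry. Each tool touched the bin floor with an 8 N stop before release.
- **Disagreement:** the top and wrist cameras differed by about 5–8 mm in x. Two opposite wrist views agreed to 1–2 mm, so I used the wrist camera's values.

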